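# Change over a sprung-clamp fixture: clear the shims, seat and clamp the block

### The job

Change over the clamping fixture: swing the sprung clamp arm up until it stays open by itself, then clear every brass shim off the steel plate, including the one the clamp was holding, sliding each one out until a good third of it hangs over the plate's front edge before gripping and lifting it there (never pick one up from the middle of the plate), and lay them flat in the black tray. With the clamp still open, lay the wooden block on the plate with its long sides running front to back, push it square and flush into the fence corner, and bring the clamp arm down so that it holds the block. Leave the other things on the bench where they are.

Things in the scene. Friction and masses are not known exactly. Their poses are not given: they have to be found in the camera images.
- fixture: fixed grey steel plate, lightly oiled (slippery), 200 (x) x 320 (y) x 30 thick; origin: centre of its underside; -x is its front (robot side), +y its left. At its rear left stand two fences 12 high, 10 thick: the back one (inner face x = 65, y 40 to 130) and the side one (inner face y = 120, x -10 to 75). Two clamp hinge cheeks, 55 high, stand behind the back fence (x 76 to 98, y 78 to 118)
- corner (a point): the fence corner: where the inner faces of the two fences and the plate's top meet; axes as the fixture (the free space lies towards -x and -y)
- front_edge (a point): middle of the plate's straight front (-x) top edge, which runs along the fixture's y; axes as the fixture
- clamp (a joint): angle of the sprung clamp arm, hinged along the fixture's y: 0 = level, foot on the bare plate; grows as it swings up and back; about 0.035 when down on a shim, 0.27 on the block, stop at 1.95 (leaning back past upright). The spring pushes it down below about 1.05 rad; beyond that hold-open point it pushes it up to the stop, where it stays. Lifting takes about 3 N at the handle
- clamp_hinge (a point): point on the clamp's hinge axis, in the middle of the arm (fixture x = 85, y = 98, z = 70, which is 40 above the plate's top); its axes turn with the arm
- clamp_handle (a point): middle of the clamp's handle: a black round bar, 12 diameter, parallel to the hinge, 130 from it, at the arm's free end, sticking out to the fixture's -y side (clear bar 24 either side of this point along y). The arm is 14 wide; its foot, 16 across, is 75 from the hinge and 40 below the arm's centre line
- shim_held: brass shim, 90 (x) x 30 (y) x 2.5 thick, 55 g, flat on the plate near the fence corner, held under the clamp's foot. Origin: centre of the underside; z up; solid end at -x (towards the plate's front), slot 10 wide, 30 deep open at +x; balance point at x = -4. Not to be picked up where it lies; it slides under fingertips pressed on it; where it overhangs the edge the fingers can straddle its width
- shim_a: brass shim, 90 (x) x 30 (y) x 2.5 thick, 55 g, flat on the plate. Origin: centre of the underside; z up; solid end at -x (towards the plate's front), slot 10 wide, 30 deep open at +x; balance point at x = -4. Not to be picked up where it lies; it slides under fingertips pressed on it; where it overhangs the edge the fingers can straddle its width; may be absent
- shim_b: brass shim, 90 (x) x 30 (y) x 2.5 thick, 55 g, flat on the plate. Origin: centre of the underside; z up; solid end at -x (towards the plate's front), slot 10 wide, 30 deep open at +x; balance point at x = -4. Not to be picked up where it lies; it slides under fingertips pressed on it; where it overhangs the edge the fingers can straddle its width; may be absent
- shim_c: brass shim, 90 (x) x 30 (y) x 2.5 thick, 55 g, flat on the plate. Origin: centre of the underside; z up; solid end at -x (towards the plate's front), slot 10 wide, 30 deep open at +x; balance point at x = -4. Not to be picked up where it lies; it slides under fingertips pressed on it; where it overhangs the edge the fingers can straddle its width; may be absent
- block: light wooden block, 80 (x) x 44 (y) x 20 high, 70 g, flat on the bench left or right of the fixture at the start; origin: centre of its underside, z up. Either end may face the front when seated
- tray: fixed black open tray on the bench, left or right of the fixture, outside 180 (x) x 140 (y) x 35 high, walls and floor 4 thick; origin: centre of its underside; inner floor at z = 4
- nut: bystander: steel nut, 26 across, 18 high, standing on the rear of the plate between the shims and the clamp; origin: centre of its underside
- tin: bystander: tin can, 90 diameter, 120 high, behind the fixture; origin: centre of its underside
- tub: bystander: white plastic tub, 90 diameter, 60 high, behind the fixture; origin: centre of its underside
- wrench: bystander: wrench, 160 long, lying on the right
- brush: bystander: brush, 180 long, lying on the left
- screwdriver: bystander: screwdriver, 180 long, lying in front of the fixture, close to the robot
- cap: bystander: white plastic cap, 36 diameter, 12 high, in front of the fixture on the left; origin: centre of its underside

How it is judged:
By the outcome, as a careful person would: the job done as asked, in the order asked, and still so for the second after the job is handed in, with the robot touching nothing.
Of shim_a, shim_b, shim_c only 1 to 3 are there at a start; the rules pass over those that are not, and their reading is None.
At some moment in a run one of block may be knocked a few centimetres aside while the robot is not near it.
It also fails if it takes over 210 s, if anything falls off the work surface, if the arm or the gripper's body presses on something with over 40 N, if the wrist force passes 120 N, or if a joint passes its speed limit or range.

### The arm

A 6-joint arm with a two-finger parallel gripper is mounted at the origin on the work surface. World frame = base frame: x ahead of the robot, y to its left, z up, the work surface at z = 0. Lengths are in mm, angles in rad, forces in N, time in s.
With the tool pointing down it reaches from about 325 to 1000 mm from the base axis. Payload 5.1 kg.
Tool frame: the origin (TCP) lies at the centre of the arm's flange, where the gripper is bolted on; the fingertips stand 173 mm ahead of it and the grasp point (between the pads) lies 155 mm ahead of it; z points along the fingers, y is the direction in which the jaws open and shut (so a half turn about z gives the same grasp; the last joint's range is limited). The gripper opens to 85 mm and grips with 20 to 120 N. Pads are 22 mm wide; open, the fingers measure 114 mm over their backs; the gripper's body (76 mm by 85 mm) begins 54 mm behind the grasp point. The pads swing forward as they close: fully open they stand 13 mm farther back than shut.
Start: joints at [1.023, 0.124, 1.65, -0, 1.367, -0.083], TCP at [291.377, 581.021, 404.722] pointing down, gripper open.
Joint ranges: [-2.61, 2.61], [-1.02, 2.33], [0.03, 2.71], [-1.35, 4.49], [0.32, 2.68], [-2.91, 2.91]. Speed limits (rad/s): [2.57, 2.57, 3.14, 3.14, 3.14, 3.14].

### API

Orientations are given as a rotation vector (axis times angle).
In Python, from bench import bot gives the robot as it stands. Calls block until the motion is done:
- bot.move_to(position, orientation): joint-space move of the TCP to a pose.
- bot.move_straight(position, orientation=None, vel=150): straight line of the TCP; orientation=None keeps the orientation; vel is the mean speed in mm/s.
- bot.set_joints(angles): joint-space move.
- bot.gripper_open() and bot.grasp(squeeze=None): open the fingers fully, or close them until they stop; squeeze is the grip in N (None keeps the last).
- bot.hold(seconds).
- bot.inverse_kinematics(position, orientation): joint angles nearest the present ones, or None.
- bot.get_image(name): name is "scene" or "top" or "wrist"; returns a dict with "image" (384x512x3 uint8, red, green, blue), "z_map" (384x512 float32, mm along the optical axis (not along the pixel's ray), 0 where there is no reading), "fx", "fy", "cx", "cy" (pixels), "rvec" (rotation vector, rad) and "tvec" (3), from world to camera coordinates, as OpenCV has them; the wrist camera has in their place "mount" (4x4, takes a point from camera to tool coordinates, whose origin is the TCP and whose axes are the flange's). Camera axes: x right, y down, z forward; pixel columns grow to the right and rows downward; lengths in mm; the calibration is good to about 2 mm. A picture is of the moment at which its call begins: read the wrist's pose just before it.
A pose or a line that the arm cannot do raises bot.MotionError and nothing moves.
- bot.sign_off(): hands the job in, once; it reports no verdict.
Readings, each from a call of its own:
- bot.current_clock(): time.
- bot.current_qpos(): joint angles.
- bot.current_qd(): joint speeds.
- bot.current_effort(): joint torques, N m.
- bot.current_position(): TCP position.
- bot.current_tool_rot(): TCP orientation.
- bot.current_ft_force(): force on the tool from outside, world axes, zero at the start.
- bot.current_moment(): the same for the moment, N m.
- bot.current_finger_gap(): finger opening in mm.
Only numpy, scipy, OpenCV 4.12 (cv2) and the standard library are available. Lean on these libraries where they do the work, as an engineer would, in place of code of your own. Each camera call takes 0.05 s, during which the arm holds its last target. There are 200 camera calls.

## Working session

There is one attempt and no reset: what is moved stays moved. The work goes in short steps, each a Python script; the robot and the scene stay as the last script left them, time stands still between calls to the robot, and variables do not carry over. Pictures are saved under pics/ and viewed, about 12 in all and at most 16, crops included, and the job is handed in when it is done.

```bash
mkdir -p pics; ls
cat > h.py <<'E'
import numpy as np, cv2
from scipy.spatial.transform import Rotation as R
from bench import bot
def snap(name,fn=None):
    if name=="wrist":
        p=np.array(bot.current_position());r=R.from_rotvec(bot.current_tool_rot()).as_matrix()
        d=bot.get_image(name);M=np.array(d["mount"]);d["Rcw"]=r@M[:3,:3];d["o"]=r@M[:3,3]+p
    else:
        d=bot.get_image(name);Rm=R.from_rotvec(np.ravel(d["rvec"])).as_matrix();d["Rcw"]=Rm.T;d["o"]=-Rm.T@np.ravel(d["tvec"])
    if fn: cv2.imwrite("pics/"+fn,d["image"][:,:,::-1])
    return d
def ray(d,uv,z):
    uv=np.atleast_2d(uv).astype(float)
    r=np.c_[(uv[:,0]-d["cx"])/d["fx"],(uv[:,1]-d["cy"])/d["fy"],np.ones(len(uv))]@d["Rcw"].T
    return d["o"]+r*((z-d["o"][2])/r[:,2])[:,None]
def cloud(d):
    v,u=np.mgrid[:d["z_map"].shape[0],:d["z_map"].shape[1]]
    Z=d["z_map"];P=np.stack([(u-d["cx"])/d["fx"]*Z,(v-d["cy"])/d["fy"]*Z,Z],-1)@d["Rcw"].T+d["o"]
    P[Z<=0]=np.nan
    return P
E
python3 - <<'E'
from h import *
for n in("scene","top"):
    d=snap(n,n+"0.png");print(n,d["o"],d["Rcw"][:,2],d["fx"])
    np.savez(n+"0.npz",**{k:d[k] for k in("image","z_map","fx","fy","cx","cy","Rcw","o")})
print(bot.current_clock(),bot.current_tool_rot(),bot.get_image("wrist")["mount"])
E
```

```text
pics
scene [1342.61411267  563.8939604  1079.64897046] [-0.56222268 -0.40430426 -0.72141786] 425.3725688902879
top [ 451.73025565   14.32030192 1052.55776424] [ 0.1224534  -0.02090679 -0.99225404] 385.7807610656992
0.1 [-7.23465630e-01 -3.05653397e+00  2.87444265e-03] [[ 7.38747505e-04 -9.63947962e-01 -2.66089797e-01  6.72431674e+01]
 [ 9.99999389e-01  9.30902390e-04 -5.96018376e-04 -1.24405910e-01]
 [ 8.22234327e-04 -2.66089194e-01  9.63948061e-01  3.15281318e+01]
 [ 0.00000000e+00  0.00000000e+00  0.00000000e+00  1.00000000e+00]]
```

View pics/top0.png

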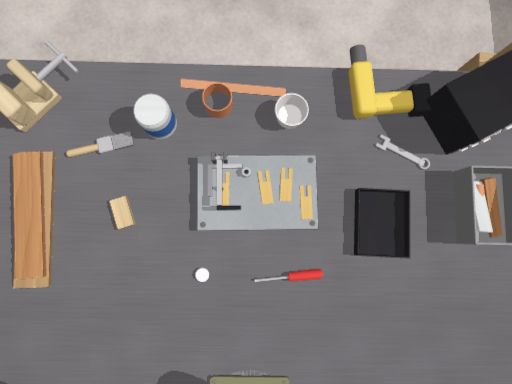

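View pics/scene0.png

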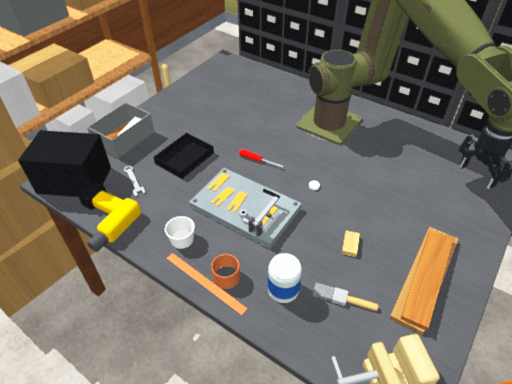

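Top view: plate around (258,192), free shims at (265,187), (287,184), (306,202), the held one at (226,188), nut (246,171), block (121,212), tray (382,222). The scene view agrees. Next, rough positions, then wrist views from above.

Run:
```python
from h import *
d=dict(np.load("top0.npz"));P=cloud(d);im=d["image"]
hsv=cv2.cvtColor(im,cv2.COLOR_RGB2HSV)
def rect(m,name,z):
    m=cv2.morphologyEx(m.astype(np.uint8),cv2.MORPH_CLOSE,np.ones((3,3)))
    cs=max(cv2.findContours(m,0,2)[0],key=cv2.contourArea)
    w=ray(d,cs[:,0],z)[:,:2].astype(np.float32);print(name,cv2.minAreaRect(w))
roi=np.zeros(im.shape[:2],bool);roi[145:240,190:325]=1
rect(roi&(P[...,2]>18),"plate",30)
roi[:]=0;roi[180:265,350:415]=1
rect(roi&(hsv[...,2]<35),"tray",20)
roi[:]=0;roi[190:235,105:140]=1
mb=roi&(hsv[...,1]>90)
rect(mb,"block",20);print("block z",np.nanmedian(P[mb][:,2]))
print("plate z",P[210:225:3,270,2],P[222,382],P[270,202], "bench",P[300,300])
for z in (300,):
  # view pose: tool down, camera forward; yaw options
  for yaw in (0,):
    for p in ([330,0,450],[330,110,450],[330,-110,450]):
      r=(R.from_euler('z',yaw)*R.from_matrix(np.diag([1,-1,-1]))).as_rotvec();print(p,bot.inverse_kinematics(p,r))
```

```text
plate ((580.0200805664062, -11.764450073242188), (209.6243133544922, 319.4554443359375), 1.1862974166870117)
tray ((500.795654296875, -347.627685546875), (145.22019958496094, 174.9181671142578), 88.09407043457031)
block ((492.2315673828125, 315.767333984375), (2.6485934257507324, 0.0), -176.91087341308594)
block z 15.56011720551669
plate z [29.23322846 27.96677263 28.59881135 30.6315541  28.83822629] [ 502.72796944 -355.99430374    2.21702145] [367.72304582 130.0575412   12.38453358] bench [ 291.82769314 -131.36977925    0.52800895]
[330, 0, 450] [-1.63147026e-01 -6.91918590e-01  2.22533576e+00 -4.44089210e-16
  1.60817548e+00  1.40764930e+00]
[330, 110, 450] [ 1.67045011e-01 -6.39303257e-01  2.19665945e+00 -4.44089210e-16
  1.58423646e+00  1.73784134e+00]
[330, -110, 450] [-4.76456098e-01 -6.39303257e-01  2.19665945e+00 -4.44089210e-16
  1.58423646e+00  1.09434023e+00]
```

```bash
cat >> h.py <<'E'
def ori(yaw=0,tilt=0):  # yaw 0: tool x = world x, jaws along y, pointing down; tilt about the tool's y
    return (R.from_euler('z',yaw)*R.from_matrix(np.diag([1.,-1,-1]))*R.from_euler('y',tilt)).as_rotvec()
def save(d,f): np.savez(f,**{k:d[k] for k in("image","z_map","fx","fy","cx","cy","Rcw","o")})
E
python3 - <<'E'
from h import *
for i,y in enumerate((60,-80)):
    bot.move_to([620,y,480],ori());bot.hold(.3)
    d=snap("wrist",f"w{i}.png");save(d,f"w{i}.npz")
print(d["fx"],d["o"],bot.current_clock())
a=[cv2.imread(f"pics/w{i}.png") for i in (0,1)]
cv2.imwrite("pics/w01.png",cv2.resize(np.vstack(a),None,fx=.78,fy=.78,interpolation=cv2.INTER_AREA))
E
```

```text
279.7589998214028 [687.38541371 -78.93164654 448.5441496 ] 3.6833
```

View pics/w0.png

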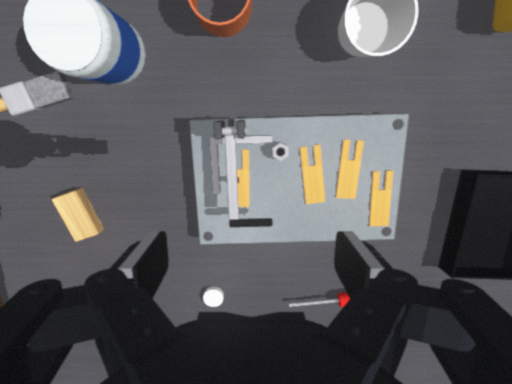

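View pics/w1.png

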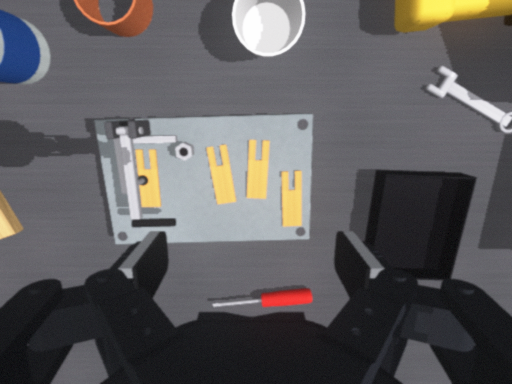

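The two wrist views show the plate with three free shims (w1: (222,174), (258,169), (292,199)), the held shim under the arm (149,180), nut (183,151), handle bar (153,222), tray (415,222). In w0 the block is at (78,214) and the cap at (213,297).

```bash
cat >> h.py <<'E'
def tri(d1,p1,d2,p2):
    def dr(d,p):
        v=d["Rcw"]@np.array([(p[0]-d["cx"])/d["fx"],(p[1]-d["cy"])/d["fy"],1]);return v/np.linalg.norm(v)
    a,b=dr(d1,p1),dr(d2,p2);A=np.c_[a,-b];s=np.linalg.lstsq(A,d2["o"]-d1["o"],rcond=None)[0]
    return (d1["o"]+s[0]*a+d2["o"]+s[1]*b)/2
def brass(d,roi=None,amin=120):
    hsv=cv2.cvtColor(d["image"],cv2.COLOR_RGB2HSV)
    m=cv2.inRange(hsv,(15,140,120),(28,255,255))
    if roi is not None: m&=roi
    return [c for c in cv2.findContours(m,0,cv2.CHAIN_APPROX_NONE)[0] if cv2.contourArea(c)>amin]
E
python3 - <<'E'
from h import *
D=[dict(np.load(f"w{i}.npz")) for i in (0,1)]
for d in D:
    hsv=cv2.cvtColor(d["image"],cv2.COLOR_RGB2HSV)
    # plate: grey-blue bright
    P=cloud(d);m=((P[...,2]>20)&(P[...,2]<45)).astype(np.uint8);m[250:]=0
    n,l,s,_=cv2.connectedComponentsWithStats(m);k=1+np.argmax(s[1:,4]);m=(l==k).astype(np.uint8)
    c=max(cv2.findContours(m,0,cv2.CHAIN_APPROX_NONE)[0],key=cv2.contourArea)
    d["plate"]=cv2.boxPoints(cv2.minAreaRect(c)).round(1)
    ap=cv2.approxPolyDP(cv2.convexHull(c),8,True)[:,0];print("plate px",ap.tolist());print(" world",ray(d,ap,30)[:,:2].round(1).tolist())
    w=ray(d,c[:,0],30)[:,:2].astype(np.float32);print(" rect",cv2.minAreaRect(w))
    for c in brass(d):
        pts=ray(d,c[:,0],32.5)[:,:2].astype(np.float32);r=cv2.minAreaRect(pts)
        px=cv2.minAreaRect(c)[0]
        msk=np.zeros(m.shape,np.uint8);cv2.drawContours(msk,[c],-1,1,-1)
        print(" brass px",np.round(px,1),"w",np.round(r[0],1),np.round(r[1],1),round(r[2],1),"depth z",np.nanmedian(P[msk>0][:,2]).round(1))
    for nm,uv in (("cap",(213,297)),("block",(78,214)),("nutA",(281,152)),("nutB",(183,151)),("handle0",(251,222)),("handle1",(153,222)),("armtop1",(128,160)),("tray1",(415,222))):
        print("  ",nm,P[uv[1],uv[0]].round(1))
a,b=D
for nm,p,q in (("handle right end",(272,223),(176,222)),("nut",(281,152),(183,151)),("handle left",(230,222),(132,222))):print(nm,tri(a,p,b,q).round(1))
E
```

```text
plate px [[407, 114], [393, 238], [199, 242], [189, 120]]
 world [[682.5, -165.9], [486.6, -172.4], [479.1, 144.8], [673.6, 150.0]]
 rect ((580.0830688476562, -11.252410888671875), (198.99717712402344, 318.1323547363281), 1.7178313732147217)
 brass px [380.1 198.1] w [ 554.3 -141.6] [85.2 26.7] 2.8 depth z 31.9
 brass px [346.  181.1] w [582.4 -85.8] [48.  23.4] 3.2 depth z 31.9
   cap [359.4 128.5  10.2]
   block [523.6 342.2  19.2]
   nutA [629.8  16.8  48.4]
   nutB [6.243e+02 1.687e+02 3.000e-01]
   handle0 [534.6  59.7  79. ]
   handle1 [501.3 228.6  -1.3]
   armtop1 [609.2 259.4  -1.5]
   tray1 [ 502.  -223.5   -0.9]
plate px [[312, 114], [308, 238], [115, 243], [94, 120]]
 world [[682.6, -167.7], [486.7, -173.1], [477.1, 143.2], [673.4, 148.9]]
 rect ((579.968505859375, -12.025711059570312), (198.865478515625, 317.98797607421875), 1.7114758491516113)
 brass px [453.   15.5] w [ 808.5 -344.6] [ 36.3 153.3] 0.2 depth z 44.5
   cap [352.3  -9.6   0.5]
   block [515.5 216.6  -1.8]
   nutA [ 627.6 -124.4   31.3]
   nutB [630.9  18.1  47. ]
   handle0 [514.6 -79.9  30. ]
   handle1 [534.5  59.2  79. ]
   armtop1 [622.7  86.   75.6]
   tray1 [ 503.7 -361.1    2.2]
handle right end [530.3  29.1  70.4]
nut [630.9  17.1  51.4]
handle left [534.   89.5  77.8]
```

```bash
sed -i 's/(15,140,120),(28,255,255)/(9,110,90),(32,255,255)/' h.py
cat >> h.py <<'E'
FC=np.array([580.,-11.6]);FY=0.0285
def f2w(x,y,z=0):
    c,s=np.cos(FY),np.sin(FY);return np.array([FC[0]+c*x-s*y,FC[1]+s*x+c*y,z])
def w2f(p):
    c,s=np.cos(FY),np.sin(FY);q=np.array(p)[...,:2]-FC;return np.stack([c*q[...,0]+s*q[...,1],-s*q[...,0]+c*q[...,1]],-1)
E
python3 - <<'E'
from h import *
D=[dict(np.load(f"w{i}.npz")) for i in (0,1)]
for d in D:
    P=cloud(d)
    for c in brass(d):
        pts=ray(d,c[:,0],32.5)[:,:2]
        pf=w2f(pts)
        if abs(pf[:,0].mean())>110 or abs(pf[:,1].mean())>170: print("off",cv2.minAreaRect(ray(d,c[:,0],20)[:,:2].astype(np.float32)));continue
        r=cv2.minAreaRect(pf.astype(np.float32))
        print("fixture",np.round(r[0],1),np.round(r[1],1),round(r[2],1),"px",np.round(cv2.minAreaRect(c)[0],1),"pixcol",d["image"][c[0,0,1]+2,c[0,0,0]])
E
```

```text
off ((530.7525024414062, 323.3482971191406), (76.5693359375, 19.215816497802734), 25.134212493896484)
fixture [ -29.4 -129.7] [88.5 29.9] 1.3 px [380.3 198. ] pixcol [199 158  97]
fixture [ 8.8 83.4] [15.5 88. ] 88.3 px [243. 178.] pixcol [235 194 109]
fixture [ 12.1 -22.3] [88.9 29.2] 7.2 px [312.3 174. ] pixcol [237 196 107]
fixture [ 18.8 -77.6] [29.7 88.3] 86.0 px [349.1 169. ] pixcol [235 194 107]
off ((811.576904296875, -281.2261047363281), (42.37671661376953, 24.13995361328125), 13.074429512023926)
off ((811.0686645507812, 102.91293334960938), (37.32990264892578, 83.08780670166016), 0.09860092401504517)
off ((525.5158081054688, 317.2641906738281), (66.18216705322266, 16.518198013305664), 19.500638961791992)
fixture [ -29.3 -129.7] [88.4 28.3] 1.2 px [291. 198.] pixcol [233 194 120]
fixture [ 8.8 89.1] [29.8 88. ] 88.6 px [148.1 177.6] pixcol [234 196 123]
fixture [ 12.2 -22.7] [88.5 29. ] 6.7 px [221.  174.1] pixcol [246 213 117]
fixture [ 18.7 -77.8] [28.8 88.2] 85.9 px [257.3 168.8] pixcol [243 209 119]
off ((811.4968872070312, -352.0248107910156), (38.59885025024414, 159.49588012695312), 0.15091197192668915)
off ((808.4393920898438, 106.27973937988281), (42.29949188232422, 103.63037872314453), 0.15091095864772797)
```

Fixture pose: centre (580,-11.6), yaw about 0.029. Two-view positions agree. Next I grip the handle and swing the clamp up.

```bash
cat >> h.py <<'E'
def handle(th,dz=0): # tool pose holding the handle at clamp angle th
    return f2w(85-130*np.cos(th),66,70+130*np.sin(th)+155+dz)
def st(msg=""): print(msg,"t",round(bot.current_clock(),1),"F",np.round(bot.current_ft_force(),1),"gap",round(bot.current_finger_gap(),1),"p",np.round(bot.current_position(),1),flush=True)
HO=ori(FY+np.pi/2)
E
python3 - <<'E'
from h import *
bot.move_to([534,56,480],ori());
a=[bot.inverse_kinematics(handle(.03,60),ori(FY+s*np.pi/2)) for s in (1,-1)];print(a)
s=1 if a[1] is None or (a[0] is not None and abs(a[0][5])<abs(a[1][5])) else -1
o=ori(FY+s*np.pi/2);print("s",s)
bot.move_to(handle(.035,60),o);bot.move_straight(handle(.035),o);st("at")
bot.grasp(25);st("grip")
for th in np.linspace(.15,1.9,11):
    bot.move_straight(handle(th),o,vel=120);st(round(th,2))
E
```

```text
[array([-9.51781425e-04, -2.57038142e-02,  2.00866101e+00, -4.44089210e-16,
        1.15863546e+00, -2.94517814e-02]), None]
s 1
at t 6.3 F [0.2 0.3 0.5] gap 84.9 p [533.5  53.1 230. ]
grip t 7.0 F [-5.2 -0.4  5.5] gap 10.9 p [532.8  53.1 229.7]
0.15 t 7.3 F [-2.7  0.4 -3.8] gap 11.0 p [534.   53.1 243.8]
0.32 t 7.6 F [-6.1 -0.8 -1.6] gap 10.9 p [539.2  53.3 266.3]
0.5 t 8.0 F [-11.   -0.6   3.2] gap 10.7 p [548.2  53.6 287.8]
0.68 t 8.3 F [-15.1  -0.8   8.2] gap 11.1 p [560.7  53.9 307.7]
0.85 t 8.7 F [-18.4  -1.5  15.9] gap 10.9 p [577.   54.4 326.7]
1.02 t 9.0 F [-8.9 -0.4 12.9] gap 11.0 p [596.7  54.9 340.9]
1.2 t 9.3 F [-3.2 -0.2 11.4] gap 10.5 p [617.3  55.5 350.4]
1.37 t 9.7 F [-1.2  0.1  8.1] gap 10.9 p [638.9  56.2 355.7]
1.55 t 10.0 F [-0.1  0.9  6.2] gap 10.6 p [661.2  56.8 357. ]
1.72 t 10.4 F [2.3 0.8 4.6] gap 10.7 p [683.4  57.4 354.1]
1.9 t 10.7 F [2.8 1.2 2.2] gap 11.1 p [705.1  58.1 347.8]
```

```bash
cat >> h.py <<'E'
def plateview(fn=None,pos=(600,-12,470)):
    bot.move_to(list(pos),ori());bot.hold(.3);d=snap("wrist",fn);out=[]
    for c in brass(d):
        pf=w2f(ray(d,c[:,0],32.5))
        if abs(pf[:,0].mean())>135 or abs(pf[:,1].mean())>170: continue
        r=cv2.minAreaRect(pf.astype(np.float32));a=r[2] if r[1][0]>r[1][1] else r[2]-90
        a=(a+90)%180-90;out.append((*r[0],np.radians(a)));print("shim",np.round(r[0],1),np.round(r[1],1),"deg",round(a,1))
    return d,out
E
python3 - <<'E'
from h import *
bot.gripper_open();bot.hold(.3);p=np.array(bot.current_position());bot.move_straight(p+[0,0,80]);st("rel")
d,o=plateview("w2.png");save(d,"w2.npz");st()
E
```

```text
rel t 12.4 F [ 0.3  0.6 -0.7] gap 85.2 p [704.9  58.  427.2]
shim [ -29.5 -129.9] [88.7 29.6] deg 1.3
shim [ 9.6 89.4] [29.6 87. ] deg -1.3
shim [ 11.9 -22.6] [88.6 29.1] deg 7.1
shim [ 18.8 -77.7] [29.6 88.5] deg -4.0
 t 14.1 F [ 0.   0.8 -0. ] gap 85.1 p [600.1 -11.9 469.9]
```

View pics/w2.png

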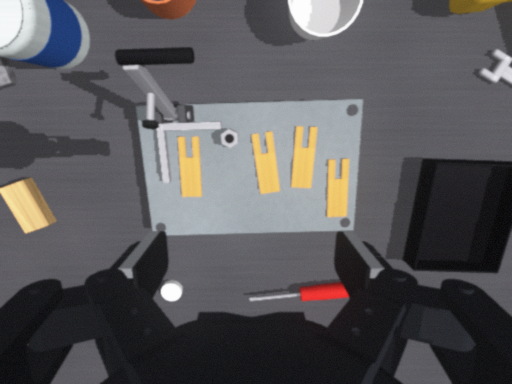

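Clamp stays open (handle bar at (155,56)) and all four shims are clear to see. First I slide out the rightmost shim.

```bash
cat >> h.py <<'E'
def press(xy,o,z0,fmin=6,low=-6):
    """closed fingertips down on a surface at height z0 until fmin N"""
    bot.move_to([xy[0],xy[1],z0+173+60],o);bot.hold(.2);b=bot.current_ft_force()[2]
    bot.move_straight([xy[0],xy[1],z0+173+6],o,vel=150)
    z=z0+173+5
    while z>z0+173+low:
        bot.move_straight([xy[0],xy[1],z],o,vel=30);f=bot.current_ft_force()[2]-b
        if f>fmin: break
        z-=.5
    print("press z",z-173,"F",round(f,1));return z
def slide(s,xc=-89,yc=None,off=3):
    x,y,a=s;yc=y if yc is None else yc
    p=f2w(x+off*np.cos(a),y+off*np.sin(a));o=ori(FY+a)
    z=press(p,o,32.5)
    q=f2w(xc+off,yc,z);m=f2w((x+xc)/2+off,(y+yc)/2,z)
    bot.move_straight(m,ori(FY+a/2),vel=60);st("mid")
    bot.move_straight(q,ori(FY),vel=60);st("end")
    bot.move_straight(q+[0,0,60],vel=200)
E
python3 - <<'E'
from h import *
bot.grasp(25)
slide((-29.5,-129.8,np.radians(1.3)))
bot.gripper_open()
d,o=plateview("w3.png",(540,-60,450));save(d,"w3.npz");st()
for f in ("w1","w2","top0"):
    d=dict(np.load(f+".npz"));P=cloud(d);m=(P[...,2]>27)&(P[...,2]<43)&(abs(P[...,0]-501)<120)&(abs(P[...,1]+350)<95)
    print(f,m.sum(),cv2.minAreaRect(P[m][:,:2].astype(np.float32)))
E
```

```text
press z 32.0 F 6.1
mid t 20.2 F [-1.2  0.4  7.3] gap 0.1 p [ 526.9 -143.2  205.9]
end t 20.8 F [-1.  -0.   8.7] gap 0.1 p [ 497.1 -144.   205.9]
shim [ -89.8 -130.7] [89.6 30.2] deg 1.0
shim [ 8.9 89.2] [29.9 87.9] deg -1.4
shim [ 11.8 -22.6] [88.8 29.2] deg 7.1
shim [ 18.4 -77.9] [29.2 88. ] deg -4.2
 t 23.2 F [ 0.7  0.3 -0.6] gap 85.0 p [539.9 -60.4 448.7]
w1 1332 ((503.2504577636719, -349.48486328125), (141.9730987548828, 180.70285034179688), 88.09917449951172)
w2 1550 ((503.5357666015625, -349.23333740234375), (141.92361450195312, 180.34246826171875), 88.2400131225586)
top0 441 ((499.919189453125, -348.5704345703125), (139.6705322265625, 180.29971313476562), 88.22003936767578)
```

```bash
cat >> h.py <<'E'
TC=np.array([502.8,-349.2]);TY=-0.032
def t2w(x,y,z=0):
    c,s=np.cos(TY),np.sin(TY);return np.array([TC[0]+c*x-s*y,TC[1]+s*x+c*y,z])
TO=ori(TY+np.pi/2)
def grab(s):
    x,y,a=s;g=-28
    p=f2w(x+g*np.cos(a),y+g*np.sin(a),193);o=ori(FY+a)
    bot.move_to(p+[0,0,70],o);bot.move_straight(p,o,vel=120);st("down")
    bot.grasp(40);st("gripped");bot.move_straight(p+[0,0,110],vel=100);st("up")
def place(tx):
    p=t2w(tx,-28,178)
    bot.move_to(p+[0,0,90],TO);bot.move_straight(p,TO,vel=100);bot.hold(.2);st("low")
    bot.gripper_open();bot.hold(.2);bot.move_straight(p+[0,0,90],TO,vel=200)
E
python3 - <<'E'
from h import *
grab((-89.8,-130.7,np.radians(1.)))
d=snap("wrist","w4.png")
E
```

```text
down t 24.8 F [-0.1 -0.3 -0.4] gap 85.4 p [ 466.6 -146.2  193.9]
gripped t 25.4 F [-0.   0.3  3.3] gap 28.2 p [ 466.2 -146.2  193.5]
up t 26.7 F [-0.2 -0.8 -0.5] gap 28.5 p [ 465.7 -146.   302.1]
```

View pics/w4.png

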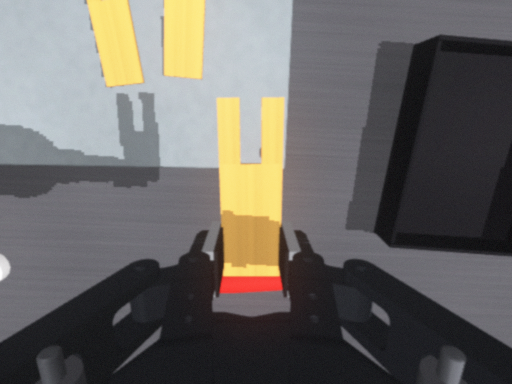

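The shim is gripped at its front end and hangs level at (251,190). I place it now and slide it to the far side of the tray.

```bash
cat >> h.py <<'E'
def trayview(fn=None):
    bot.move_to(t2w(30,0,380),ori());bot.hold(.3);d=snap("wrist",fn)
    for c in brass(d):
        w=ray(d,c[:,0],6.5)[:,:2]-TC;c_,s_=np.cos(TY),np.sin(TY);w=w@np.array([[c_,-s_],[s_,c_]])
        if abs(w).max()<130:
            r=cv2.minAreaRect(w.astype(np.float32));print("tray shim",np.round(r[0],1),np.round(r[1],1),round(r[2],1))
    return d
def tslide(x0,x1,y0=-4):
    z=press(t2w(x0,y0),TO,6.5)
    bot.move_straight(t2w(x1,y0,z),TO,vel=60);st("slid");bot.move_straight(t2w(x1,y0,z+80),TO,vel=200)
E
python3 - <<'E'
from h import *
place(22);st()
bot.grasp(25)
tslide(22,62)
bot.gripper_open();d=trayview("w5.png");st()
E
```

```text
low t 29.5 F [-0.2  0.4 -0.2] gap 28.6 p [ 524.  -378.   178.1]
 t 30.9 F [-0.6  0.  -1.5] gap 85.3 p [ 523.6 -377.7  267.4]
press z 6.0 F 6.5
slid t 36.5 F [-0.7  0.   4.7] gap 0.1 p [ 565.3 -355.6  180. ]
tray shim [62.6 -1.2] [33.3 93.1] 0.3
 t 39.5 F [-0.1 -0.1 -0. ] gap 85.4 p [ 532.8 -350.1  379.7]
```

View pics/w5.png

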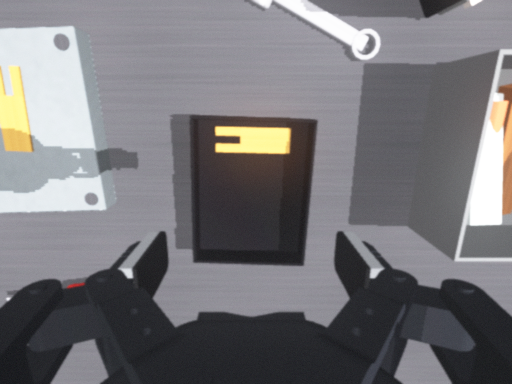

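The shim lies flat against the far side of the tray at (252,140). I repeat for the next ones, looking once before each grip.

```bash
cat >> h.py <<'E'
def fetch(s,view):
    bot.grasp(25);slide(s);bot.gripper_open()
    d,o=plateview(None,view)
    c=[q for q in o if abs(q[0]+89)<6 and abs(q[1]-s[1])<8 and abs(q[2])<.07]
    if len(c)!=1: raise SystemExit("shim not as expected")
    grab(c[0])
    if not 25<bot.current_finger_gap()<33: raise SystemExit("grip?")
E
python3 - <<'E'
from h import *
fetch((18.6,-77.8,np.radians(-4.1)),(540,-60,450))
place(-22);bot.grasp(25);tslide(-22,-62);st("B done")
fetch((11.8,-22.6,np.radians(7.1)),(540,-20,450))
place(18);st("A done")
E
```

```text
press z 31.5 F 8.2
mid t 46.4 F [0.5 0.2 7.7] gap -0.1 p [550.5 -90.5 205.9]
end t 47.5 F [0.1 1.  7.6] gap -0.4 p [496.8 -92.1 205.9]
shim [-87.8 -78.5] [89.5 30.6] deg 0.2
shim [ 8.6 89.1] [29.9 87.9] deg -1.4
shim [ 11.8 -22.6] [88.5 29.3] deg 7.0
down t 51.4 F [ 1.  -0.3 -0.7] gap 85.5 p [467.2 -93.5 193.9]
gripped t 52.0 F [-0.2  0.4  3. ] gap 28.1 p [466.7 -93.5 193.4]
up t 53.2 F [ 0.2  0.6 -0.4] gap 28.3 p [466.2 -93.3 302.1]
low t 56.2 F [ 0.6 -0.1 -0.9] gap 28.1 p [ 480.  -376.6  178.2]
press z 6.0 F 6.9
slid t 63.1 F [-0.2 -0.3  0.7] gap 0.0 p [ 440.5 -351.2  178.8]
B done t 63.7 F [ 0.3  0.3 -0.2] gap -0.3 p [ 440.7 -351.   258.6]
press z 31.5 F 8.2
mid t 70.6 F [1.  0.1 8.7] gap -0.1 p [545.5 -35.4 205.9]
end t 71.6 F [0.  0.7 8. ] gap -0.1 p [495.2 -36.8 205.9]
shim [-88.1 -22.8] [30.4 88.7] deg -0.4
shim [ 8.7 89.4] [29.7 87.9] deg -1.4
down t 75.5 F [-0.   0.2  0.8] gap 85.2 p [465.4 -37.6 194. ]
gripped t 76.1 F [0.1 0.3 3.5] gap 28.1 p [464.8 -37.6 193.4]
up t 77.4 F [ 0.3 -0.7 -0.6] gap 28.1 p [464.3 -37.5 302.1]
low t 80.4 F [-0.5 -0.2  0.7] gap 28.1 p [ 520.  -377.9  178.2]
A done t 81.8 F [-0.8  0.7 -0.5] gap 85.2 p [ 519.6 -377.5  267.4]
```

B's tray slide ended at only 0.7 N, so I check the tray before the next one.

Run:
```python
from h import *
d=trayview("w6.png");st()
```

```text
tray shim [18.8 -1.6] [ 93.8 121.5] 89.9
 t 83.5 F [0.4 0.  0.5] gap 85.5 p [ 532.8 -350.2  379.8]
```

View pics/w6.png

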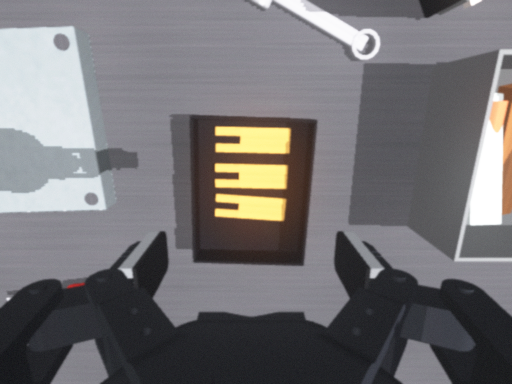

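B stayed at (250,207) and didn't reach the near side. I slide it again with more force.

Run:
```python
from h import *
d=snap("wrist");c=ray(d,[(250,207)],6.5)[0];print("B",c[:2]-TC)
x0=c[0]-TC[0]
bot.grasp(25);bot.move_to(t2w(x0,-6,300),TO)
z=press(t2w(x0,-6),TO,6.5,fmin=12,low=-8)-.7
for x in np.linspace(x0,-62,4)[1:]:
    bot.move_straight(t2w(x,-6,z),TO,vel=50);st("s")
bot.move_straight(t2w(-62,-6,260),TO,vel=200)
bot.gripper_open();d=trayview("w7.png")
```

```text
B [-23.18163864  -0.33946585]
press z 5.0 F 14.0
s t 90.7 F [ 0.8 -0.1  9.6] gap -0.0 p [ 467.8 -355.2  179.9]
s t 91.1 F [-0.2 -0.2  8.9] gap 0.0 p [ 454.9 -354.9  179.9]
s t 91.5 F [0.4 0.6 9. ] gap 0.1 p [ 441.9 -354.5  179.9]
tray shim [-59.8  -2.8] [93.3 34.7] 87.7
tray shim [38.9 -1.2] [93.  81.1] 89.9
```

View pics/w7.png

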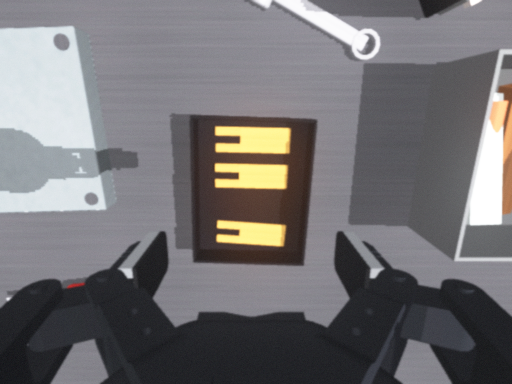

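B is now at the near side, (251,234). Next is the shim the clamp held, then a look at the block.

Run:
```python
from h import *
fetch((8.7,89.3,np.radians(-1.4)),(540,50,450))
place(-20);st("held done")
trayview("w8.png")
bot.move_to([545,300,420],ori());bot.hold(.3);d=snap("wrist","w9.png");save(d,"w9.npz");st()
a,b=cv2.imread("pics/w8.png"),cv2.imread("pics/w9.png");cv2.imwrite("pics/w89.png",cv2.resize(np.hstack([a,b]),(800,300)))
```

```text
press z 32.0 F 6.2
mid t 101.8 F [ 0.6 -0.3  7.9] gap -0.2 p [540.   76.6 205.9]
end t 102.8 F [0.3 0.5 7.9] gap 0.1 p [491.2  75.2 205.9]
shim [-88.8  89.2] [30.8 90. ] deg -1.2
down t 106.7 F [-0.   0.3  0.8] gap 85.2 p [461.6  74.8 194. ]
gripped t 107.3 F [-0.6 -1.   2.5] gap 28.3 p [461.   74.9 193.5]
up t 108.5 F [ 0.4 -0.8 -0.6] gap 28.4 p [460.4  74.8 302.1]
low t 111.8 F [-0.6 -0.4  0.4] gap 28.2 p [ 482.  -376.6  178.2]
held done t 113.2 F [-0.9 -0.2 -0.4] gap 85.3 p [ 481.6 -376.3  267.4]
tray shim [-60.4  -2.7] [93.3 36.3] 86.6
tray shim [19.9 -0.5] [ 94.2 118.9] 90.0
 t 117.6 F [-0.5 -0.8 -0.3] gap 85.3 p [545.1 299.7 420. ]
```

View pics/w89.png

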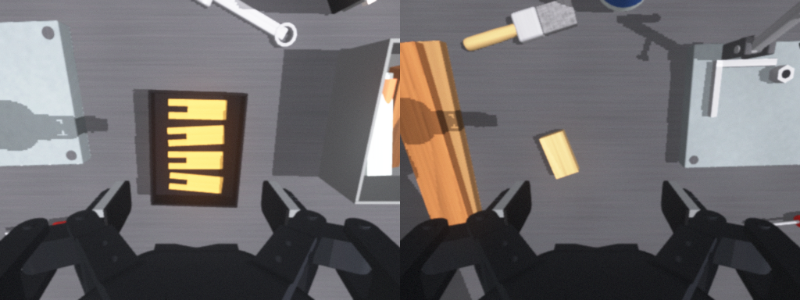

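Left: four shims in the tray, the second one at (196,134) looking a bit skewed. Right: block at (558,154). I zoom in on the tray and measure the block.

Run:
```python
from h import *
a=cv2.imread("pics/w8.png");cv2.imwrite("pics/w8z.png",cv2.resize(a[110:270,180:330],None,fx=3.6,fy=3.6,interpolation=cv2.INTER_CUBIC))
d=dict(np.load("w9.npz"));P=cloud(d)
m=((P[...,2]>12)&(P[...,2]<30)&(abs(P[...,0]-520)<70)&(abs(P[...,1]-335)<70)).astype(np.uint8)
print(m.sum());c=max(cv2.findContours(m,0,2)[0],key=cv2.contourArea);print(cv2.minAreaRect(ray(d,c[:,0],20)[:,:2].astype(np.float32)),np.nanmedian(P[m>0][:,2]))
hsv=cv2.cvtColor(d["image"],cv2.COLOR_RGB2HSV);m2=cv2.inRange(hsv,(9,50,130),(35,255,255));k=cv2.dilate(m,np.ones((9,9)))
m2&=k*255;c=max(cv2.findContours(m2,0,2)[0],key=cv2.contourArea);print(cv2.minAreaRect(ray(d,c[:,0],20)[:,:2].astype(np.float32)))
```

```text
1793
((495.44281005859375, 364.6935729980469), (80.14888000488281, 44.95822525024414), 19.14244270324707) 19.142949973181544
((495.2191467285156, 363.3790588378906), (82.43844604492188, 49.135353088378906), 19.408903121948242)
```

View pics/w8z.png

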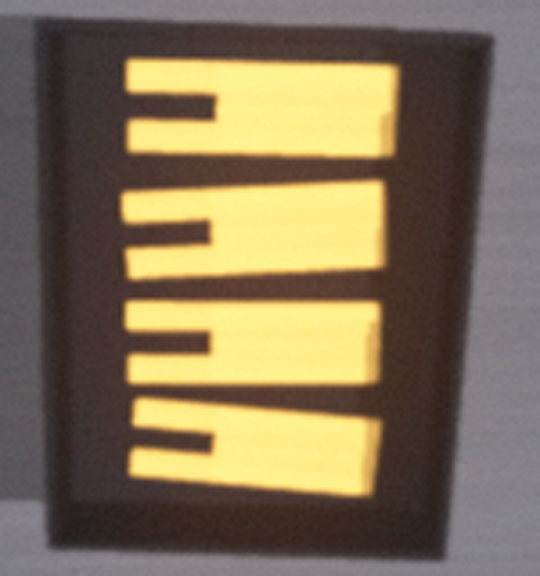

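The four shims lie flat side by side, none overlapping. The block has been moved, to (495,364.5) at 19.1°. I pick it up now.

Run:
```python
from h import *
a=np.radians(19.2);p=np.array([495.4,364.3,172])
bot.move_to(p+[0,0,80],ori(a));bot.move_straight(p,ori(a),vel=120);st("down")
bot.grasp(30);st("grip");bot.move_straight(p+[0,0,120],vel=120);st("up")
if not 38<bot.current_finger_gap()<48: raise SystemExit("grip?")
o=ori(FY);q=f2w(-35,70,202.5)
bot.move_to(q+[0,0,80],o);bot.hold(.2);st();bot.move_straight(q+[0,0,4],o,vel=80);st();bot.move_straight(q,o,vel=20);bot.hold(.2);st("low")
bot.gripper_open();bot.move_straight(q+[0,0,90],o,vel=150)
bot.move_to([580,30,450],ori());bot.hold(.3);d=snap("wrist","w10.png");save(d,"w10.npz");st()
P=cloud(d);F=w2f(P)
m=((P[...,2]>42)&(P[...,2]<60)&(abs(F[...,0]+30)<60)&(abs(F[...,1]-70)<45)).astype(np.uint8)
c=max(cv2.findContours(m,0,2)[0],key=cv2.contourArea);print(cv2.minAreaRect(w2f(ray(d,c[:,0],50)).astype(np.float32)),np.nanmedian(P[m>0][:,2]))
```

```text
down t 119.2 F [-0.2 -0.4  0.4] gap 85.5 p [496.  364.5 172.9]
grip t 119.7 F [-1.1  0.4  4. ] gap 43.3 p [495.8 364.6 172.9]
up t 120.8 F [-0.5 -0.5  0.2] gap 43.3 p [495.  364.1 290.7]
 t 122.2 F [ 1.3 -0.9 -1.7] gap 43.6 p [543.1  58.5 282.5]
 t 123.3 F [ 0.1  0.8 -0.2] gap 43.3 p [543.4  57.4 207.2]
low t 123.9 F [ 0.2 -0.3  1.4] gap 43.4 p [543.3  57.4 202.9]
 t 126.2 F [0.1 0.3 0.3] gap 85.1 p [579.8  30.2 448.6]
((-34.81338882446289, 69.78279876708984), (43.82896423339844, 80.56327056884766), 89.92798614501953) 49.15776701127953
```

View pics/w10.png

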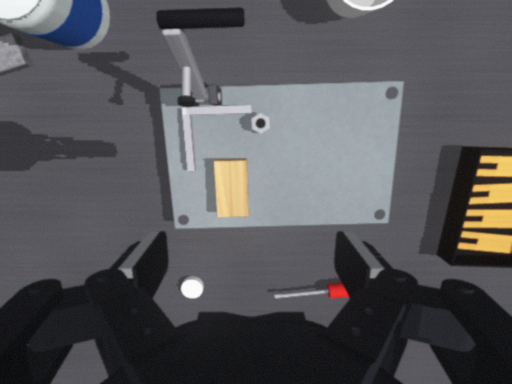

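Block lies square at fixture (-35,70), seen at (231,188). Now I push it into the corner.

```bash
cat >> h.py <<'E'
def push(a,b,thr,o,z=209,n=12,step=.7,vel=60):
    """down at fixture a, straight to b, then small steps on in the same direction until thr N"""
    a,b=np.array(a,float),np.array(b,float);u=(b-a)/np.linalg.norm(b-a)
    bot.move_to(f2w(*a,z+60),o);bot.move_straight(f2w(*a,z),o,vel=150);bot.hold(.2);f0=np.array(bot.current_ft_force())
    bot.move_straight(f2w(*b,z),o,vel=vel);uw=(f2w(*u)-f2w(0,0))
    for i in range(n):
        f=-(np.array(bot.current_ft_force())-f0)@uw
        if f>thr: break
        b=b+u*step;bot.move_straight(f2w(*b,z),o,vel=20)
    print("push end",b.round(1),"f",round(f,1),"t",round(bot.current_clock(),1))
    bot.move_straight(f2w(*(b-u*4),z),o,vel=80);bot.move_straight(f2w(*(b-u*4),z+70),o,vel=200)
def blockpose(fn,pos=(600,60,450)):
    bot.move_to(list(pos),ori());bot.hold(.3);d=snap("wrist",fn);P=cloud(d)
    m=cv2.inRange(cv2.cvtColor(d["image"],cv2.COLOR_RGB2HSV),(9,50,120),(35,255,255));F=w2f(P)
    m[~((abs(F[...,0]-10)<75)&(abs(F[...,1]-85)<50))]=0
    c=max(cv2.findContours(m,0,2)[0],key=cv2.contourArea);r=cv2.minAreaRect(w2f(ray(d,c[:,0],50)).astype(np.float32));print("block",r,"z",np.nanmedian(P[m>0][:,2]));return d
E
python3 - <<'E'
from h import *
bot.grasp(25);o=ori(FY)
push((-100,69.8),(-46,69.8),50,o,n=1)       # block centre to about x=5
push((3,20),(3,57),5,o,n=40,step=1)         # towards side fence
st();d=blockpose("w11.png")
E
```

```text
push end [-45.3  69.8] f 0.1 t 129.8
push end [ 3. 64.] f 6.3 t 134.2
 t 135.0 F [-1.1  0.1  0.5] gap 0.1 p [581.2  48.7 279. ]
block ((6.5746917724609375, 97.4745101928711), (44.78700637817383, 80.57421875), 89.87918090820312) z 49.18898088255341
```

Run:
```python
from h import *
o=ori(FY)
push((-60,98),(-29,98),8,o)
push((22,56),(63,98) if 0 else (22,62),8,o)
push((-40,98),(-28,98),8,o)
d=blockpose("w12.png");save(d,"w12.npz");st()
cv2.imwrite("pics/w12z.png",cv2.resize(cv2.imread("pics/w12.png")[40:240,120:390],None,fx=2.9,fy=2.9,interpolation=cv2.INTER_CUBIC))
```

```text
push end [-24.8  98. ] f 9.8 t 139.8
push end [22.  64.8] f 9.9 t 142.9
push end [-24.5  98. ] f 9.5 t 146.4
block ((24.528194427490234, 97.53272247314453), (80.27073669433594, 44.65227127075195), 0.15739372372627258) z 49.14661375087218
 t 148.3 F [ 0.3 -0.4  0.5] gap -0.1 p [599.8  60.2 448.6]
```

View pics/w12z.png

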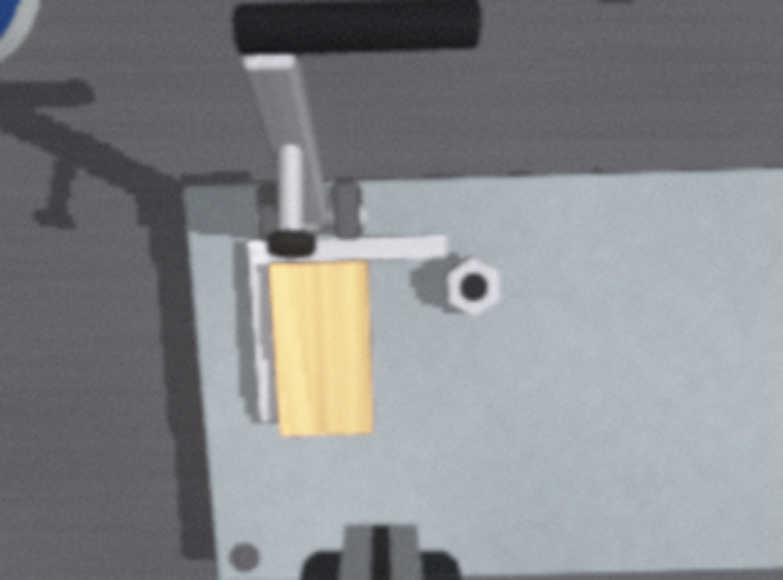

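Block flush and square against both fences, centred at (325,348) in the crop. Now I bring the clamp down, gripping the handle and guiding it along its arc.

Run:
```python
from h import *
bot.gripper_open()
bot.move_to(handle(1.95,60),HO);bot.move_straight(handle(1.95),HO,vel=120);bot.grasp(25);st("grip")
if not 8<bot.current_finger_gap()<14: raise SystemExit("no handle")
for th in np.linspace(1.95,.29,11)[1:]:
    bot.move_straight(handle(th),HO,vel=110);st(round(th,2))
bot.gripper_open();bot.hold(.3);bot.move_straight(handle(.29,120),HO,vel=150)
d=blockpose("w13.png",(560,40,470));save(d,"w13.npz");s=snap("scene","scene1.png");st()
P=cloud(d);m=(P[...,2]>85)&(P[...,2]<150);F=w2f(P);m&=(abs(F[...,0]+20)<70)&(abs(F[...,1]-66)<60);print("handle",F[m].min(0),F[m].max(0),P[m][:,2].max())
a,b=cv2.imread("pics/w13.png"),cv2.imread("pics/scene1.png");cv2.imwrite("pics/w13s.png",np.hstack([cv2.resize(a[60:260,120:390],(400,296)),cv2.resize(b[120:260,130:320],(400,296))]))
```

```text
grip t 151.8 F [-5.8 -0.5  3.8] gap 10.6 p [710.8  58.2 346. ]
1.78 t 152.1 F [3.7 0.6 0.4] gap 10.5 p [690.9  57.6 352.7]
1.62 t 152.5 F [ 2.9 -1.   6.3] gap 10.8 p [669.9  56.9 356.6]
1.45 t 152.8 F [ 0.2 -0.5  5.2] gap 10.7 p [647.9  56.3 355. ]
1.29 t 153.2 F [ 0.  -1.6  3.7] gap 10.8 p [626.4  55.7 349.6]
1.12 t 153.5 F [-0.8 -0.4  2. ] gap 10.9 p [606.3  55.1 341.4]
0.95 t 153.9 F [-0.7 -1.7  0.8] gap 11.2 p [587.8  54.6 330.3]
0.79 t 154.2 F [-0.8 -1.  -0.1] gap 11.4 p [571.3  54.1 316.6]
0.62 t 154.6 F [ 0.6 -1.7 -1.6] gap 10.9 p [557.3  53.8 300.1]
0.46 t 154.9 F [-0.5 -1.3 -2.1] gap 11.1 p [546.4  53.4 281.9]
0.29 t 155.3 F [-2.9 -2.4 -2. ] gap 10.8 p [538.6  53.2 262.2]
block ((24.02398681640625, 84.69249725341797), (20.15882110595703, 77.91535186767578), 89.99408721923828) z 49.16530888710713
 t 159.0 F [-0.3  0.1  0.2] gap 85.3 p [560.   40.  469.9]
handle [-46.78601405  43.44579501] [ 49.32104331 105.03791373] 111.94126079552012
```

View pics/w13s.png

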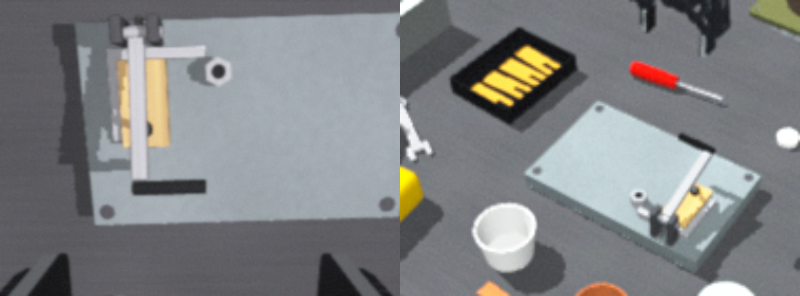

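```bash
python3 -c "
from h import *
bot.hold(.5);bot.sign_off();print('ok')"
```

```text
the job is handed in; nothing more can be done
ok
```

I finished the changeover and handed it in at about 159 s of the 210 s allowed. No verdict was reported.

- **Clamp opened:** I swung it up by the handle, and it stayed open on its own until the block was seated.
- **Shims:** All four were slid to about 33–35 mm of overhang, gripped and lifted there, and laid in the tray. A close-up showed them flat and not overlapping, one or two a few degrees askew. One shim did not follow the fingertips on its first slide inside the tray. I slid it again with more force and it went into place.
- **Block:** It was at (495, 364) mm when I measured it just before the grip; my first estimates, made from a partly visible block, had been about (525, 340). I laid it on the plate and pushed it into both fences with about 10 N each way. The camera put it at (24.5, 97.5) in fixture coordinates, against an ideal (25, 98), turned 0.16°. That is within the 2 mm calibration, so the images alone cannot prove zero gap.
- **Clamp closed:** I guided it down onto the block. The handle's top stands about 112 mm up, which matches 0.27 rad.
- **Other things:** The last pictures show the nut, tub, screwdriver and cap where they were. I did not re-measure any of the bystanders.

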